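Move the round order tag to the empty rail

TASK

The order with the round wooden tag is packed. Lift that tag off its rail, clear of the end stop, and hang it on the empty rail next to it, so that it sits down astride the rail between the two end stops. Leave the narrow tag hanging where it is.

Things in the scene. Friction and masses are not known exactly. Their poses are not given: they have to be found in the camera images.
- round_tag_grip (a point): Tag to move: round wooden discs, 52 mm wide, on both sides of the rail under a brass saddle; loose, 90 g. Point: centre of the grip tab above the saddle, 10 mm thick (x, across rail) x 24 (y, along rail) x 50 tall (z), bare from 21 mm below to 25 above. Hung, the point is 29 mm over the rail top. Foot 91 mm below point, 72 mm across; open below, 30 mm clear at saddle, 47 at foot. Saddle: round plate, 48 mm.
- narrow_tag_grip (a point): Tag to leave: upright narrow wooden strips, 24 mm wide, on both sides of the rail under a brass saddle; loose, 90 g. Point: centre of the grip tab above the saddle, 10 mm thick (x, across rail) x 24 (y, along rail) x 50 tall (z), bare from 21 mm below to 25 above. Hung, the point is 29 mm over the rail top. Foot 91 mm below point, 72 mm across; open below, 30 mm clear at saddle, 47 at foot. 
- free_rail_mid (a point): Empty rail. Fixed stand with a level steel bar 148 x 16 x 8 mm on two posts. Point: middle of the bar's top face, 115 mm above the counter; y along the bar, x across, z up. A round stop at each end (28 mm diameter) rises 20 mm above the bar; 140 mm clear between stops. Bottom of a tag must clear the stops on the way.
- full_rail_mid (a point): Rail with both tags. Fixed stand with a level steel bar 148 x 16 x 8 mm on two posts. Point: middle of the bar's top face, 115 mm above the counter; y along the bar, x across, z up. A round stop at each end (28 mm diameter) rises 20 mm above the bar; 140 mm clear between stops. The rails stand end to end, either one on the left.

How it is judged:
By the outcome, as a careful person would: the job done as asked, in the order asked, and still so for the second after the job is handed in, with the robot touching nothing.
It also fails if it takes over 38 s, if anything falls off the work surface, if the arm or the gripper's body presses on something with over 40 N, if the wrist force passes 120 N, or if a joint passes its speed limit or range.

ROBOT

A 7-joint arm with a two-finger parallel gripper is mounted at the origin on a cart in front of the work surface, level with it; the furniture and walls round the work are solid. World frame = base frame: x ahead of the robot, y to its left, z up, the work surface at z = 0. Lengths are in mm, angles in rad, forces in N, time in s.
With the tool pointing down it reaches from about 400 to 875 mm from the base axis. Payload 4.4 kg.
Tool frame: the origin (TCP) lies on the centre line of the jaws, within the pads' length; the fingertips stand 25 mm ahead of it and the grasp point (between the pads) lies 6 mm ahead of it; x points along the fingers, y is the direction in which the jaws open and shut, and the axes are right-handed (so a half turn about x gives the same grasp; the last joint's range is limited). The gripper opens to 85 mm and grips with 20 to 120 N. Pads are 22 mm wide; open, the fingers measure 114 mm over their backs; the gripper's body (76 mm by 85 mm) begins 54 mm behind the grasp point. The pads swing forward as they close: fully open they stand 13 mm farther back than shut.
Start: joints at [-1.223, 0.628, 0.038, 1.517, -0.027, 0.996, -0.02], TCP at [261.338, 595.164, 219.213] pointing down, gripper open.
Joint ranges: [-3.06, 3.06], [-0.37, 2.12], [-1.25, 1.32], [0.18, 2.47], [-1.1, 4.24], [0.23, 1.98], [-2.94, 2.94]. Speed limits (rad/s): [2.57, 2.57, 3.14, 3.14, 3.14, 3.14, 3.14].

INTERFACE

Orientations are given as [roll, pitch, yaw] about the fixed x, y, z axes, in that order (R = Rz(yaw) Ry(pitch) Rx(roll)).
In Python, from cell import * gives the robot as it stands. The module is installed in compiled form; this text tells all that it offers.
- The arm moves only by the tool jog_arm, never from a script. Its argument "series" is a list of rows, each a list of 3 entries, a list of its own where there are three numbers: the turn, a rotation vector about the tool's x, y, z in degrees, then the shift along the tool's x, y, z in mm, then the gripper's target within -1 to 1 (shut at 1, half-way at 0, fully open at -1). In form: [[[rx, ry, rz], [dx, dy, dz], hand], ...]. A call has 1 to 8 rows; each row shifts and turns the commanded pose from where the row before left it, along the tool's axes as they then stand; what a row does not reach is not made up. A row lasts 1/8 s, in which the tool goes at most 62.5 mm and 10.7 degrees, less where a joint would pass 70% of its speed; a pose out of reach is approached as far as the arm can. A call is refused whole if a number of a shift passes 62.5 or a number of a turn 10.7, either way. A call with a gripper value outside its range is refused whole. The fingers move at their own pace and stop on an object; the grip force is fixed at half the most. Time passes only in rows, so rows that do not move let the fingers close. It gives the time, the measured TCP pose, the force and the opening at its end, in the units of the state.
- read_state(): the state, without advancing time (a new reading comes with each control period).
- get_image(name): name is "scene" or "top" or "wrist"; returns a dict with "img" (480x640x3 uint8, red, green, blue), "range_z" (480x640 float32, mm along the optical axis (not along the pixel's ray), 0 where there is no reading), "fovy" (degrees; the focal length in pixels is half the picture's height over the tangent of half this angle, whatever the lens; pixels are square), "cx", "cy" (the principal point, pixels), "cam_to_world" (4x4, takes a point from camera to world coordinates). Camera axes: x right, y up, looking along -z (the intrinsics and any distortion apply to the point x, -y, -z); pixel columns grow to the right and rows downward; lengths in mm; the calibration is good to about 2 mm. A picture is of the moment at which its call begins.
- finish_job(): hands the job in, once; it reports no verdict.
The state is a dict: "clock": time; "qpos": joint angles; "qd": joint speeds; "tau": joint torques, N m; "eef_pos": TCP position; "tool_rot": TCP orientation; "force": force on the tool from outside, world axes, zero at the start; "torque": the same for the moment, N m; "width": finger opening in mm.
Only numpy, scipy, OpenCV 4.12 (cv2) and the standard library are available. Lean on these libraries where they do the work, as an engineer would, in place of code of your own. Each camera call takes 0.05 s, during which the arm holds its last target. There are 200 camera calls.

## Working session

There is one attempt and no reset: what is moved stays moved. The work goes in short steps, Python scripts to look and compute and a tool call to move; the robot and the scene stay as the last step left them, time stands still between calls to the robot, and variables do not carry over. Pictures are saved under pics/ and viewed, about 8 in all and at most 12, crops included, and the job is handed in when it is done.

Besides the shell and the picture viewer there is one more tool, called after "Request:" as a command line: name --argument value ..., lists and objects as JSON in quotes. jog_arm: Moves the arm, as the interface text tells. Its arguments: {"type":"object","properties":{"series":{"type":"array"}},"required":["series"]}

```bash
mkdir -p pics
cat > h.py <<'E'
from cell import *
import numpy as np, cv2
def cam(n):
    d=get_image(n); return d
def save(d,f): cv2.imwrite('pics/'+f,d['img'][:,:,::-1])
def pts(d):
    f=240/np.tan(np.radians(d['fovy'])/2); z=d['range_z']
    v,u=np.mgrid[:480,:640]
    P=np.stack([(u-d['cx'])/f*z,-(v-d['cy'])/f*z,-z,np.ones_like(z)],-1)
    W=(P@np.array(d['cam_to_world']).T)[...,:3]; W[z==0]=np.nan
    return W
E
python3 - <<'E'
from h import *
s=read_state(); print(s)
a=cam('top');b=cam('scene'); np.save('top.npy',pts(a));np.save('scene.npy',pts(b))
cv2.imwrite('top.png',a['img'][:,:,::-1]);cv2.imwrite('scene.png',b['img'][:,:,::-1])
save(a,'t1.png');save(b,'s1.png')
for d in(a,b):print({k:v for k,v in d.items() if k not in('img','range_z')})
E
```

```text
{'clock': 0.0, 'qpos': array([-1.22277672,  0.62935345,  0.03843543,  1.51832912, -0.02698597,
        0.99626997, -0.02002605]), 'qd': array([ 6.03059593e-05, -9.72877917e-05, -6.16990108e-04, -1.41701545e-03,
       -8.62636454e-04,  2.91231074e-04, -2.00958986e-03]), 'tau': array([ 1.08665154e-03, -5.63397431e+01,  1.22664135e+00, -1.93442971e+01,
        1.10353640e-02,  1.06535133e-02,  1.37631875e-05]), 'eef_pos': array([261.09617613, 594.58159817, 218.29666054]), 'tool_rot': array([-1.55358658,  1.5689543 , -1.96741845]), 'force': array([-0.15715921,  0.43852318, -0.52784589]), 'torque': array([ 0.0212059 , -0.03971038,  0.07520821]), 'width': 85.49940121630137}
{'fovy': 45.94610516482105, 'cx': 316.22931209462496, 'cy': 257.3625002594575, 'cam_to_world': array([[ 9.24311077e-03,  9.98298642e-01, -5.75707047e-02,
         4.60646910e+02],
       [-9.99874705e-01,  9.96690102e-03,  1.22977667e-02,
        -2.73963901e+02],
       [ 1.28506453e-02,  5.74498218e-02,  9.98265686e-01,
         1.01824109e+03],
       [ 0.00000000e+00,  0.00000000e+00,  0.00000000e+00,
         1.00000000e+00]])}
{'fovy': 49.05159711173342, 'cx': 312.1634232887352, 'cy': 240.38907586311356, 'cam_to_world': array([[-6.70698268e-01,  5.09048098e-01, -5.39475549e-01,
         5.39384411e+01],
       [-7.41487801e-01, -4.41551829e-01,  5.05200775e-01,
         1.42332706e+02],
       [ 1.89650785e-02,  7.38851823e-01,  6.73601002e-01,
         7.30984052e+02],
       [ 0.00000000e+00,  0.00000000e+00,  0.00000000e+00,
         1.00000000e+00]])}
```

View pics/t1.png

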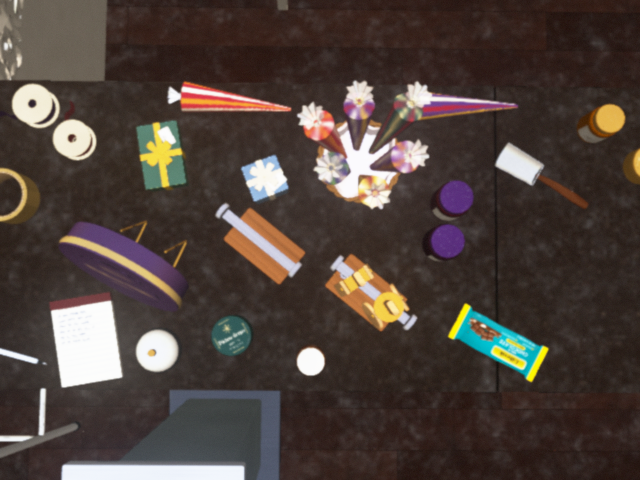

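View pics/s1.png

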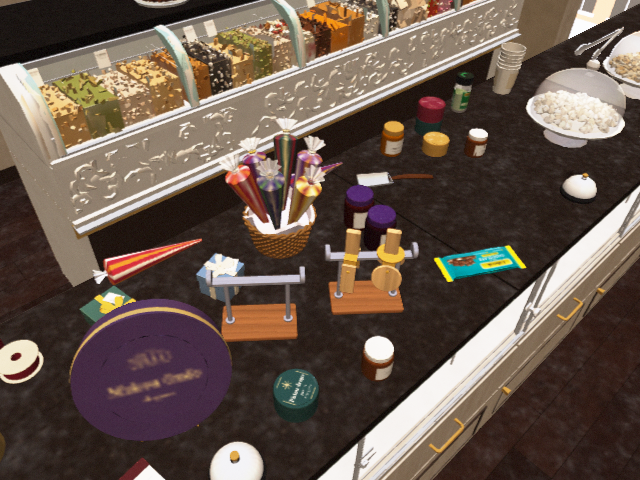

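The top view shows the empty rail running from about (222,211) to (294,268). The full rail runs from about (338,262) to (408,322), with the narrow tag near (355,278) and the round tag near (389,306). Next I'll measure both rails and the tags.

```bash
python3 - <<'E'
from h import *
W=np.load('top.npy'); im=cv2.imread('top.png'); hsv=cv2.cvtColor(im,cv2.COLOR_BGR2HSV)
S=np.load('scene.npy'); 
def ax(P):
    r=cv2.minAreaRect(P[:,:2].astype(np.float32)); return np.round(r[0],1),np.round(r[1],1),round(r[2],1)
for nm,(u0,u1,v0,v1) in dict(free=(210,308,195,285),full=(322,422,245,335)).items():
    w=W[v0:v1,u0:u1].reshape(-1,3); h=hsv[v0:v1,u0:u1].reshape(-1,3)
    grey=(h[:,1]<80)&(h[:,2]>90)
    m=grey&(w[:,2]>100)&(w[:,2]<145); P=w[m]
    print(nm,'bar',ax(P),m.sum(),np.percentile(P[:,2],[5,50,95]))
    st=P[P[:,2]>125]
    b=w[(w[:,2]>5)&(w[:,2]<40)&(h[:,1]>80)]; print(' base',ax(b),len(b),np.median(b[:,2]))
    t=w[(w[:,2]>150)]; print(' tabs>150',len(t))
    # cluster
    if len(st)>5:
        _,l,c=cv2.kmeans(st[:,:2].astype(np.float32),2,None,(3,50,.1),5,0); print(' stops',c,[ (l==i).sum() for i in(0,1)],st[:,2].max())
    if len(t)>8:
        _,l,c=cv2.kmeans(t[:,:2].astype(np.float32),2,None,(3,50,.1),5,0); l=l[:,0]
        for i in (0,1):
            q=t[l==i]; q=q[q[:,2]>q[:,2].max()-8]; print(' tab',ax(q),len(q),q[:,2].max(),np.median(q[:,2]))
    # scene cloud
    c=np.nanmedian(w,axis=0)
    print(c)
E
python3 - <<'E'
import cv2,numpy as np
im=cv2.imread('top.png')[190:340,205:425]; a=cv2.resize(im,None,fx=3.6,fy=3.6,interpolation=cv2.INTER_CUBIC)
cv2.imwrite('pics/t2.png',a)
E
```

```text
free bar (array([ 538.9, -193.3]), array([155.8,  27.2]), 51.3) 1071 [112.93267863 116.02428667 134.44289618]
 base (array([ 539. , -193.4]), array([129.9,  75. ]), 51.5) 2241 12.354910495948388
 tabs>150 0
 stops [[ 492.50262 -250.9548 ]
 [ 584.32385 -135.75607]] [np.int64(85), np.int64(93)] 140.16933856594392
[ 548.44201416 -184.50511946    0.64517484]
full bar (array([ 457.8, -375.3]), array([156. ,  27.2]), 51.3) 631 [113.06289057 116.55624474 135.22969045]
 base (array([ 483.6, -375.5]), array([162. , 115.3]), 51.3) 1175 12.499185218399816
 tabs>150 238
 stops [[ 502.69525 -318.03366]
 [ 411.6447  -432.09335]] [np.int64(87), np.int64(95)] 139.2745807148856
 tab (array([ 478.2, -349.6]), array([23. ,  9.6]), 31.8) 95 173.85174638782803 169.2545900816326
 tab (array([ 435.1, -400.2]), array([23.6, 10. ]), 33.5) 104 172.70509771059653 168.96216142066754
[ 462.56928164 -380.55806857    0.80147287]
```

View pics/t2.png

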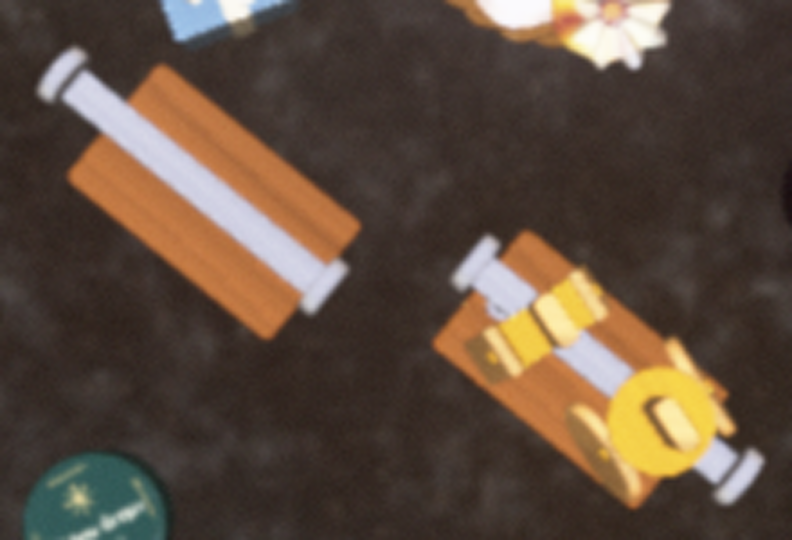

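The tab heights (169) and sizes (24 x 10) match the spec, and so do the bar height (about 116) and stop spacing (147). Both tags sit twisted about 18° from the rail. Next: the clearance heights along my path and the current jaw yaw.

Run:
```python
from h import *
from scipy.spatial.transform import Rotation as Ro
R=Ro.from_euler('xyz',read_state()['tool_rot']).as_matrix(); print(R.round(3), 'yaw tool y',np.degrees(np.arctan2(R[1,1],R[0,1])))
P=np.vstack([np.load(f).reshape(-1,3) for f in('top.npy','scene.npy')]); P=P[np.isfinite(P[:,0])]
for n,f in(('top','top.npy'),('scene','scene.npy')):
  P=np.load(f).reshape(-1,3); P=P[np.isfinite(P[:,0])]
  print(n,'rows y 700..-600, cols x 250..750')
  for y in range(700,-600,-100):
    o=[]
    for x in range(250,800,50):
        m=(abs(P[:,0]-x)<25)&(abs(P[:,1]-y)<50); o.append(int(np.percentile(P[m,2],99.5)) if m.sum()>15 else -1)
    print(y,o)
```

```text
[[-0.001  0.402  0.916]
 [-0.002  0.916 -0.402]
 [-1.    -0.002 -0.   ]] yaw tool y 66.28961661634318
top rows y 700..-600, cols x 250..750
700 [-1, -1, -1, -1, -1, -1, -1, -1, -1, -1, -1]
600 [-1, -1, -1, -1, -1, -1, -1, -1, -1, -1, -1]
500 [-1, -1, -1, -1, -1, -1, -1, -1, -1, -1, -1]
400 [-1, -1, -1, -1, -1, -1, -1, -1, -1, -1, -1]
300 [-1, 3, 10, 3, 3, 2, 38, 48, 48, 2, 24]
200 [-1, 13, 14, 14, 14, 3, 3, 50, 49, 29, 33]
100 [-1, 15, 15, 15, 78, 211, 211, 2, 3, 29, 29]
0 [-1, 34, 58, 39, 201, 222, 213, 15, 39, 51, 40]
-100 [-1, 3, 45, 46, 194, 194, 117, 136, 36, 10, 3]
-200 [-1, 3, 45, 45, 6, 134, 118, 114, 66, 54, 3]
-300 [-1, 61, 63, 3, 155, 170, 13, 233, 239, 221, 216]
-400 [-1, 3, 3, 136, 171, 169, 4, 212, 226, 230, 233]
-500 [-1, 3, 4, 13, 4, 83, 85, 85, 84, 4, 43]
scene rows y 700..-600, cols x 250..750
700 [-1, -1, -1, -1, -1, -1, -1, -1, -1, -1, -1]
600 [-1, -1, -1, -1, -1, -1, -1, -1, -1, -1, -1]
500 [-1, -1, -1, -1, -1, -1, -1, -1, -1, -1, -1]
400 [-1, -1, -1, -1, -1, -1, -1, -1, -1, -1, -1]
300 [-1, -1, -1, -1, -1, -1, -1, -1, -1, -1, -1]
200 [-1, -1, -1, -1, -1, 0, 0, 17, 0, 27, 27]
100 [-1, -1, -1, 12, 91, 208, 208, 0, 0, 27, 27]
0 [-1, 34, 56, 76, 197, 220, 212, -1, -1, 49, 37]
-100 [-1, 0, 43, 43, 188, 189, 123, 134, 0, 0, 0]
-200 [-1, 0, 42, 43, 8, 133, 116, 112, 64, 61, 0]
-300 [-1, 59, 60, 0, 165, 168, 10, 232, 237, 221, 215]
-400 [-1, 0, 0, 153, 168, 155, 0, 210, 225, 230, 234]
-500 [-463, 0, 5, 11, 4, 81, 82, 81, 81, 0, 44]
```

Request:
jog_arm --series '[[[0,0,0],[-50,0,0],-1],[[0,0,0],[-50,0,0],-1],[[5.5,0,0],[0,-4,58],-1],[[5.5,0,0],[0,-4,58],-1],[[5.5,0,0],[0,-4,58],-1],[[5.5,0,0],[0,-4,58],-1],[[5.5,0,0],[0,-4,58],-1],[[5.5,0,0],[0,-4,58],-1]]'

```text
clock: 1.1
eef_pos: [520.5, 365.9, 318.6]
tool_rot: [-1.431, 1.57, -2.424]
force: [0.4, -0.5, -0.8]
width: 85.6
```

Request:
jog_arm --series '[[[5.5,0,0],[0,-4,58],-1],[[5.5,0,0],[0,-4,58],-1],[[5.5,0,0],[0,-4,58],-1],[[5.5,0,0],[0,-4,58],-1],[[5.5,0,0],[0,-4,58],-1],[[5.5,0,0],[0,-4,58],-1],[[5.5,0,0],[0,-4,58],-1],[[0,0,0],[0,0,0],-1]]'

```text
clock: 2.1
eef_pos: [607.2, -29.3, 319.3]
tool_rot: [-0.069, 1.567, -1.742]
force: [-0.1, 0.2, 1.0]
width: 85.3
```

```bash
cat >> h.py <<'E'
from scipy.spatial.transform import Rotation as Ro
def tr(x,y,z):
    s=read_state(); R=Ro.from_euler('xyz',s['tool_rot']).as_matrix(); p=s['eef_pos']
    print('t',s['clock'],'tcp',p.round(1),'psi',np.degrees(np.arctan2(R[1,1],R[0,1])).round(2),'toolx',R[:,0].round(3),'F',s['force'].round(1),'w',round(s['width'],1),'q',s['qpos'].round(2))
    print('to go, tool axes',(R.T@(np.array([x,y,z])-p)).round(1))
E
python3 -c "
from h import *
tr(435.1,-400.2,320)"
```

```text
t 2.1 tcp [607.2 -29.3 319.3] psi -5.82 toolx [-0.001 -0.004 -1.   ] F [-0.1  0.2  1. ] w 85.3 q [-0.27  0.51  0.44  1.51 -0.22  1.18  0.1 ]
to go, tool axes [   0.9 -133.6  386.5]
```

Request:
jog_arm --series '[[[7.3,0,0],[0,-19,55],-1],[[7.3,0,0],[0,-12,57],-1],[[7.3,0,0],[0,-4.5,58],-1],[[7.3,0,0],[0,3,58],-1],[[7.3,0,0],[0,10,57.5],-1],[[7.3,0,0],[0,17.5,56],-1],[[7.3,0,0],[0,24.5,53],-1],[[0,0,0],[0,0,0],-1]]'

```text
clock: 3.1
eef_pos: [436.7, -398.3, 319.2]
tool_rot: [0.337, 1.567, -2.225]
force: [-0.0, 0.8, -0.1]
width: 85.5
```

Run:
```python
from h import *
tr(435.1,-400.2,320)
d=cam('wrist'); W=pts(d); save(d,'w1.png')
m=(W[...,2]>163)&(W[...,2]<176)
hsv=cv2.cvtColor(d['img'],cv2.COLOR_RGB2HSV)
n,l,st,c=cv2.connectedComponentsWithStats((m&(hsv[...,1]>50)).astype(np.uint8))
for i in range(1,n):
    if st[i,4]>60:
        q=W[l==i]; print(c[i],st[i],cv2.minAreaRect(q[:,:2].astype(np.float32)),np.median(q[:,2]))
```

```text
t 3.1 tcp [ 436.7 -398.3  319.2] psi -56.79 toolx [-0.002 -0.003 -1.   ] F [-0.   0.8 -0.1] w 85.5 q [ 0.26  0.53  0.7   1.56 -0.35  1.18  0.04]
to go, tool axes [-0.8  0.7  2.4]
[381.2027027   34.61261261] [372  14  22  37 222] ((591.6431274414062, -359.7947692871094), (29.731321334838867, 7.5319342613220215), 73.81620788574219) 172.85725521111638
[291.02640264 149.38283828] [285 136  13  28 303] ((477.8797607421875, -346.83856201171875), (23.095291137695312, 9.808000564575195), 35.15745162963867) 169.42653772731796
[312.13207547 219.26415094] [307 207  11  26 265] ((435.0531005859375, -396.7887878417969), (23.440906524658203, 9.397851943969727), 33.26670455932617) 169.278678704899
```

View pics/w1.png

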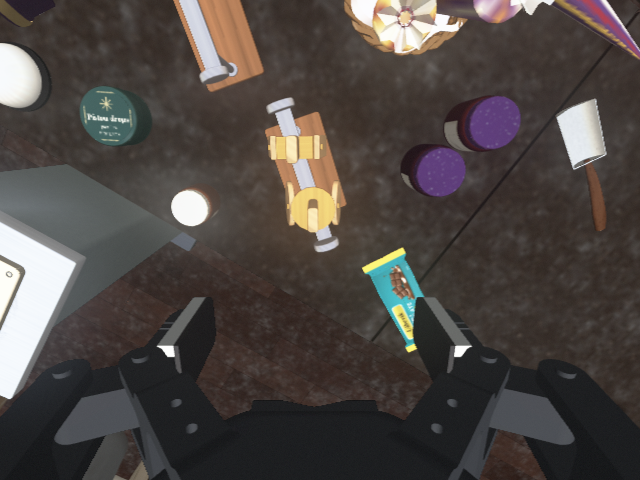

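Request:
jog_arm --series '[[[0,0,0],[40,-0.7,1.4],-1],[[0,0,0],[40,0,0],-1],[[0,0,0],[40,0,0],-1],[[0,0,0],[24,0,0],-1],[[0,0,0],[20,0,0],-1],[[0,0,0],[0,0,0],-1]]'

```text
clock: 3.9
eef_pos: [439.6, -390.9, 153.5]
tool_rot: [-1.677, 1.566, 2.056]
force: [-0.0, -0.5, -0.4]
width: 85.4
```

Request:
jog_arm --series '[[[0,0,0],[0,0,0],0],[[0,0,0],[0,0,0],0.5],[[0,0,0],[0,0,0],0.7],[[0,0,0],[0,0,0],1],[[0,0,0],[0,0,0],1],[[0,0,0],[0,0,0],1],[[0,0,0],[0,0,0],1]]'

```text
clock: 4.78
eef_pos: [439.1, -394.4, 155.6]
tool_rot: [1.905, 1.57, -0.649]
force: [-0.2, 0.2, 5.4]
width: 5.1
```

Run:
```python
from h import *
tr(435.1,-398.5,305)
```

```text
t 4.775 tcp [ 439.1 -394.4  155.6] psi -56.31 toolx [ 0.001 -0.001 -1.   ] F [-0.2  0.2  5.4] w 5.1 q [ 0.33  0.69  0.59  1.77 -0.5   0.84  0.17]
to go, tool axes [-149.4    1.3    5.5]
```

Run:
```python
from h import *
for i in range(3): tr(435.1,-398.5,305); a=cam('scene')
b=cam('wrist')
c=cv2.resize(a['img'][200:340,290:450],None,fx=3,fy=3); w=cv2.resize(b['img'],(480,360))
o=np.zeros((420+0,480,3),np.uint8); o[:]=c; w=np.vstack([w,np.zeros((60,480,3),np.uint8)])
cv2.imwrite('pics/g1.png',np.hstack([o,w])[:,:,::-1][:, ::1]) if False else cv2.imwrite('pics/g1.png',cv2.resize(np.hstack([o,w]),(800,350))[:,:,::-1])
```

```text
t 4.775 tcp [ 439.1 -394.4  155.6] psi -56.31 toolx [ 0.001 -0.001 -1.   ] F [-0.2  0.2  5.4] w 5.1 q [ 0.33  0.69  0.59  1.77 -0.5   0.84  0.17]
to go, tool axes [-149.4    1.3    5.5]
t 4.825 tcp [ 439.1 -394.5  155.6] psi -56.31 toolx [ 0.001 -0.001 -1.   ] F [1.3 0.3 4.2] w 5.4 q [ 0.33  0.69  0.59  1.77 -0.5   0.84  0.17]
to go, tool axes [-149.4    1.3    5.5]
t 4.875 tcp [ 439.1 -394.5  155.6] psi -56.31 toolx [ 0.001 -0.001 -1.   ] F [1.1 0.2 6.3] w 4.8 q [ 0.33  0.69  0.59  1.77 -0.5   0.84  0.17]
to go, tool axes [-149.4    1.3    5.5]
```

View pics/g1.png

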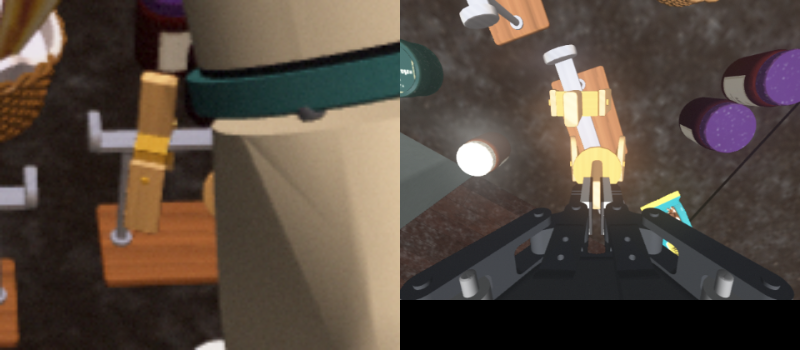

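The wrist view shows the tab between the fingers at about (597,190), and the narrow tag untouched at (580,103). The width reads 5 mm against an expected 10, so I'll test the grip with a short lift.

Request:
jog_arm --series '[[[0,0,0],[-8,0,0],1],[[0,0,0],[-10,0,0],1],[[0,0,0],[0,0,0],1]]'

```text
clock: 5.35
eef_pos: [438.9, -394.5, 174.0]
tool_rot: [1.788, 1.57, -0.766]
force: [-0.0, -0.1, -1.7]
width: 5.1
```

Run:
```python
from h import *
tr(435.1,-398.5,305)
b=cam('wrist');W=pts(b); save(b,'w2.png')
for v in range(200,300,12): print(v,W[v,300:336:4,2].round(0))
```

```text
t 5.35 tcp [ 438.9 -394.5  174. ] psi -56.32 toolx [ 0.001 -0.001 -1.   ] F [-0.  -0.1 -1.7] w 5.1 q [ 0.31  0.67  0.61  1.75 -0.48  0.87  0.15]
to go, tool axes [-131.     1.4    5.4]
200 [115. 117. 116.  12.  13.  12.  14.  12.  14.]
212 [115. 115. 116. 116.  12.  12.  12.  13.  14.]
224 [116. 117. 116. 117. 116.  14.  13.  13.  13.]
236 [116. 138. 138. 138. 137. 138. 138. 135.  12.]
248 [138. 139. 139. 139. 139. 139. 138. 140. 138.]
260 [139. 138. 146. 148. 148. 148. 138. 139. 139.]
272 [138. 138. 165. 166. 166. 166. 138. 138. 138.]
284 [192. 192. 181. 180. 181. 192. 192. 192. 193.]
296 [203. 204. 187. 187. 188. 204. 203. 204. 204.]
```

View pics/w2.png

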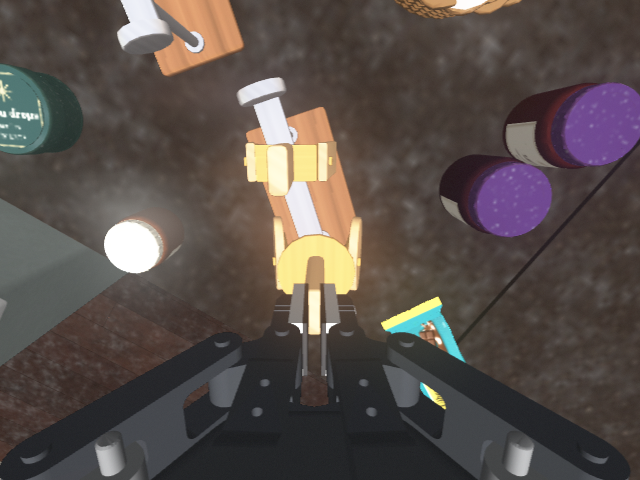

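The lift worked: the saddle top is at 138 and the tab top at 187, both up 18 mm, and the narrow tag at (283,165) hasn't moved. I'll raise it fully and turn it in line with the rail.

Request:
jog_arm --series '[[[0,0,0],[-25,0,0],1],[[0,0,0],[-30,0,0],1],[[0,0,0],[-30,0,0],1],[[0,0,0],[-30,0,0],1],[[0,0,0],[-23,0,0],1],[[0,0,0],[0,0,0],1]]'

```text
clock: 6.15
eef_pos: [439.1, -394.8, 312.4]
tool_rot: [1.842, 1.568, -0.712]
force: [0.0, 0.7, -1.6]
width: 5.1
```

```bash
cat > m.py <<'E'
from h import *
b=cam('wrist');W=pts(b); np.save('w.npy',W); cv2.imwrite('w.png',b['img'][:,:,::-1])
hsv=cv2.cvtColor(b['img'],cv2.COLOR_RGB2HSV); s=read_state(); p=s['eef_pos']
R=Ro.from_euler('xyz',s['tool_rot']).as_matrix()
yel=(hsv[...,0]>12)&(hsv[...,0]<32)&(hsv[...,1]>70)
def rep(n,m):
    q=W[m]
    if len(q)<20: print(n,len(q));return
    r=cv2.minAreaRect(q[:,:2].astype(np.float32)); c=np.array([*r[0],np.median(q[:,2])])
    print(n,len(q),'c',c.round(1),np.round(r[1],1),round(r[2],1),'in tool',(R.T@(c-p)).round(1))
near=np.hypot(W[...,0]-p[0],W[...,1]-p[1])<45
zr=W[...,2]-p[2]
rep('saddle',yel&near&(zr<-25)&(zr>-45))
rep('tabtop',yel&near&(zr>8)&(zr<18))
g=(hsv[...,1]<90)&(hsv[...,2]>80)
rep('freebar',g&(abs(W[...,2]-122)<18)&(W[...,1]>-290)&(W[...,1]<-100)&(W[...,0]>440)&(W[...,0]<640))
rep('fullbar',g&(abs(W[...,2]-122)<18)&(W[...,1]<-290)&(W[...,1]>-450)&(W[...,0]<540))
rep('narrowtab',yel&(abs(W[...,2]-169)<6)&(W[...,1]<-300)&(W[...,0]<540))
E
python3 - <<'E'
from m import *
tr(538.9,-193.3,310)
E
```

```text
saddle 3095 c [ 439.4 -395.8  276.6] [38.3 51. ] 34.4 in tool [34.4  1.9  0.4]
tabtop 289 c [ 436.2 -395.8  326. ] [28.5 18.4] 33.3 in tool [-15.    0.1   3.1]
freebar 1758 c [ 514.2 -222.4  116.3] [75.6 27.3] 50.6 in tool [ 194.7 -100.9 -158. ]
fullbar 2058 c [ 460.6 -361.6  115.8] [138.3  51.4] 40.3 in tool [195.2 -14.8 -36.2]
narrowtab 122 c [ 477.8 -346.8  168.7] [23.6  9.6] 33.1 in tool [142.3 -17.6 -58.7]
t 6.2 tcp [ 438.7 -394.   311. ] psi -56.3 toolx [ 0.  0. -1.] F [-0.3 -0.  -1.9] w 5.1 q [ 0.26  0.53  0.7   1.58 -0.36  1.16  0.05]
to go, tool axes [   1.  -111.4 -194.7]
```

Request:
jog_arm --series '[[[-6,0,0],[0,-22.5,-39.5],1],[[-6,0,0],[0,-18.5,-41.5],1],[[-6,0,0],[0,-14,-43.5],1],[[0,0,0],[0,-9,-44.5],1],[[0,0,0],[0,-9,-44.5],1],[[0,0,0],[0,0,0],1],[[0,0,0],[0,0,0],1]]'

```text
clock: 7.08
eef_pos: [539.7, -191.0, 309.9]
tool_rot: [-0.85, 1.568, -3.09]
force: [-0.0, -1.2, -0.7]
width: 5.1
```

```bash
python3 - <<'E'
from m import *
tr(541,-190.5,310)
E
cp w.png pics/w3.png
```

```text
saddle 3034 c [ 540.4 -191.9  274.1] [38.3 48.8] 52.8 in tool [36.2  0.8 -0.5]
tabtop 615 c [ 541.6 -193.7  324. ] [30.1 19.4] 64.9 in tool [-13.7   2.8   0.3]
freebar 1672 c [ 555.1 -170.8  116. ] [103.9  26. ] 52.4 in tool [194.3  -0.5 -26.4]
fullbar 232 c [ 501.3 -335.6  125.8] [52.1 17.1] 69.5 in tool [184.7  59.6 136.3]
narrowtab 0
t 7.125 tcp [ 539.6 -191.7  310.3] psi -38.4 toolx [-0.002 -0.    -1.   ] F [ 0.  -0.1 -1.1] w 5.4 q [-0.1   0.48  0.61  1.62 -0.3   1.13 -0.08]
to go, tool axes [ 0.3  0.4 -1.8]
```

View pics/w3.png

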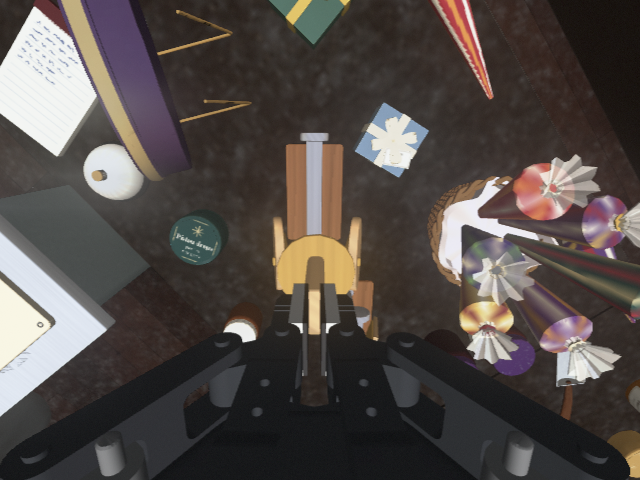

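The wrist view shows the saddle centred over the bar (both at column 315), with the discs astride it at 280 and 355 and the near stop ahead at (314,137). I'll descend in two stages.

Request:
jog_arm --series '[[[0,0,0],[25,-0.5,0],1],[[0,0,0],[30,0,0],1],[[0,0,0],[27,0,0],1],[[0,0,0],[0,0,0],1],[[0,0,0],[0,0,0],1]]'

```text
clock: 7.75
eef_pos: [540.4, -191.9, 230.1]
tool_rot: [1.551, 1.569, -0.69]
force: [0.1, 0.5, -0.2]
width: 5.1
```

Run:
```python
from m import *
tr(539.6,-191.7,156)
```

```text
saddle 3042 c [ 541.3 -192.8  194.4] [38.4 48.9] 51.4 in tool [36.1  1.1  0.6]
tabtop 610 c [ 537.  -190.4  244.1] [29.5 18.1] 38.4 in tool [-13.7  -3.7   1.3]
freebar 2235 c [ 561.8 -161.8  116. ] [82.5 27.5] 51.5 in tool [114.4  -2.3 -36.4]
fullbar 0
narrowtab 0
t 7.8 tcp [ 540.7 -191.7  230.4] psi -38.38 toolx [ 0.002 -0.001 -1.   ] F [ 0.2 -0.5 -0.5] w 5.4 q [-0.07  0.56  0.57  1.74 -0.36  0.95 -0.03]
to go, tool axes [74.4 -1.   0.8]
```

Request:
jog_arm --series '[[[0,0,0],[18,-1.5,0],1],[[0,0,0],[18,-1.5,0],1],[[0,0,0],[15,0,0],1],[[0,0,0],[8,0,0],1],[[0,0,0],[0,0,0],1]]'

```text
clock: 8.43
eef_pos: [537.9, -188.8, 170.1]
tool_rot: [-1.082, 1.57, 2.962]
force: [-0.5, -0.1, -0.9]
width: 5.3
```

Run:
```python
from m import *
tr(539.6,-191.7,156)
```

```text
saddle 3047 c [ 538.5 -189.6  134.3] [38.2 48.1] 51.7 in tool [36.2  0.7  0.3]
tabtop 280 c [ 536.6 -190.5  183.9] [28.1 18.4] 54.1 in tool [-13.4  -0.3   2.2]
freebar 3976 c [ 538.1 -190.   116.3] [155.7  53.7] 51.5 in tool [54.1  0.6  0.8]
fullbar 0
narrowtab 0
t 8.475 tcp [ 538.2 -188.9  170.5] psi -38.32 toolx [ 0. -0. -1.] F [-0.2  1.2 -0.7] w 5.5 q [-0.04  0.63  0.53  1.81 -0.41  0.82  0.02]
to go, tool axes [14.5  2.8  1.3]
```

Request:
jog_arm --series '[[[0,0,0],[5,0,0],1],[[0,0,0],[4,0,0],1],[[0,0,0],[3,0,0],1],[[0,0,0],[2,0,0],1],[[0,0,0],[0,0,0],1]]'

```text
clock: 9.1
eef_pos: [537.9, -188.6, 156.1]
tool_rot: [-1.461, 1.571, 2.583]
force: [-0.6, 0.2, -0.5]
width: 5.5
```

Run:
```python
from m import *
tr(539.6,-191.7,156)
```

```text
saddle 3043 c [ 538.9 -189.5  120.3] [38.4 48.7] 51.6 in tool [35.8  1.3  0.1]
tabtop 270 c [ 536.2 -190.4  169.8] [28.3 18.3] 52.8 in tool [-13.7  -0.3   2.5]
freebar 4376 c [ 538.1 -190.1  116.2] [155.9  52.4] 51.7 in tool [40.   1.   1.1]
fullbar 0
narrowtab 0
t 9.15 tcp [ 537.9 -188.6  156.2] psi -38.31 toolx [-0.  0. -1.] F [-0.5  0.2 -1.4] w 5.5 q [-0.04  0.65  0.51  1.82 -0.43  0.79  0.03]
to go, tool axes [0.2 3.2 1.4]
```

Request:
jog_arm --series '[[[0,0,0],[1,0,0],1],[[0,0,0],[0,0,0],1]]'

```text
clock: 9.4
eef_pos: [538.5, -188.7, 155.7]
tool_rot: [2.096, 1.569, -0.143]
force: [1.1, 0.4, 1.4]
width: 5.3
```

Request:
jog_arm --series '[[[0,0,0],[0.5,0,0],1],[[0,0,0],[0,0,0],1]]'

```text
clock: 9.65
eef_pos: [538.9, -188.9, 155.5]
tool_rot: [2.03, 1.569, -0.21]
force: [0.6, 0.5, 4.9]
width: 5.3
```

The force has gone positive, so the tag is on the rail. I'll release it gently and retreat straight up.

Request:
jog_arm --series '[[[0,0,0],[0,0,0],0.8],[[0,0,0],[0,0,0],0.6],[[0,0,0],[0,0,0],0.3],[[0,0,0],[0,0,0],0],[[0,0,0],[0,0,0],0],[[0,0,0],[0,0,0],0]]'

```text
clock: 10.4
eef_pos: [537.8, -188.6, 154.6]
tool_rot: [-1.023, 1.571, 3.021]
force: [-0.1, -0.4, -0.6]
width: 42.5
```

Request:
jog_arm --series '[[[0,0,0],[-10,0,0],0],[[0,0,0],[-30,0,0],0],[[0,0,0],[-40,0,0],0],[[0,0,0],[-50,0,0],0],[[0,0,0],[-40,0,0],0],[[0,0,0],[-20,0,0],0],[[0,0,0],[0,0,0],0]]'

```text
clock: 11.28
eef_pos: [538.6, -189.3, 346.7]
tool_rot: [1.976, 1.567, -0.264]
force: [-0.1, 0.8, -0.3]
width: 42.4
```

Request:
jog_arm --series '[[[0,0,0],[0,-50,-20],0],[[0,0,0],[0,-55,-20],0],[[0,0,0],[0,-55,-20],0],[[0,0,0],[0,0,-50],0],[[0,0,0],[0,0,-50],0],[[0,0,0],[0,0,-50],0],[[0,0,0],[0,0,0],0],[[0,0,0],[0,0,0],0]]'

```text
clock: 12.28
eef_pos: [541.6, 74.4, 343.6]
tool_rot: [-0.358, 1.568, -2.598]
force: [-0.9, -0.5, 0.0]
width: 42.7
```

Run:
```python
from h import *
tr(538,-190,300)
a=cam('top');W=pts(a)
b=cam('scene')
m=(W[...,2]>160)&(W[...,2]<178)
n,l,st,c=cv2.connectedComponentsWithStats(m.astype(np.uint8))
for i in range(1,n):
    if 40<st[i,4]<300: q=W[l==i]; print(c[i].round(),st[i,4],cv2.minAreaRect(q[:,:2].astype(np.float32)),np.median(q[:,2]))
A=cv2.resize(a['img'][190:340,200:430],(400,261));B=cv2.resize(b['img'][210:350,210:420],(400,267))[:261]
cv2.imwrite('pics/f.png',np.hstack([A,B])[:,:,::-1])
```

```text
t 12.275 tcp [541.6  74.4 343.6] psi -38.35 toolx [-0.002 -0.001 -1.   ] F [-0.9 -0.5  0. ] w 42.7 q [-0.59  0.41  0.59  1.64 -0.24  1.18 -0.61]
to go, tool axes [ 44.  161.3 209.5]
[393. 126.] 153 ((712.7460327148438, -400.84698486328125), (38.06684494018555, 17.796646118164062), 52.12893295288086) 169.522262745396
[358. 122.] 118 ((719.5411987304688, -346.1184997558594), (40.71224594116211, 16.670166015625), 87.89342498779297) 168.55471300880725
[329. 139.] 108 ((691.017333984375, -298.82177734375), (16.69746971130371, 42.095951080322266), 28.520641326904297) 169.33636644376674
[389. 162.] 75 ((655.3917846679688, -395.4617919921875), (38.29329299926758, 13.390104293823242), 18.68378448486328) 169.38780864895125
[364. 200.] 49 ((595.3812255859375, -355.8504943847656), (18.813976287841797, 10.548478126525879), 22.918363571166992) 174.53080780474625
[ 74. 228.] 50 ((549.1865234375, 79.79454040527344), (9.933589935302734, 29.897062301635742), 49.47053527832031) 172.12016078558298
[258. 240.] 105 ((535.598876953125, -195.8180694580078), (24.388858795166016, 9.918933868408203), 51.825767517089844) 168.9867555589816
[359. 279.] 105 ((478.22576904296875, -349.4739685058594), (23.599502563476562, 9.858949661254883), 33.61472702026367) 169.03949528102476
```

View pics/f.png

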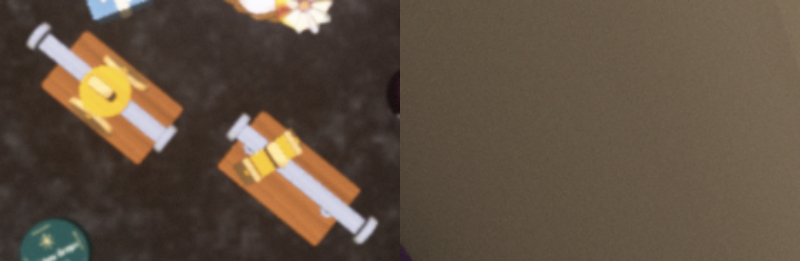

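The round tag's tab is at (535.6, -195.8), 51.8° and 169 mm high, so it's seated, aligned and within 1 mm of the bar line. The discs show on both sides of the bar at (90,113) and (122,72). The narrow tag hasn't moved (478.2, -349.5). The arm hides the scene view, but it's well clear of both rails.

```bash
python3 -c "
from cell import *
print(finish_job())"
```

```text
the job is handed in; nothing more can be done
None
```

The round tag now hangs astride the empty rail, between its two end stops, and the job was handed in at about 12.4 s of the 38 s allowed. I lifted it by its grip tab with its foot clear of the stops and the narrow tag, turned it about 18° to line up with the rail, set it down and moved the arm away.

**Last checks (top camera):**
- **Round tag:** its tab top is 169 mm high, the seated height. It is within about 1 mm of the bar line, at 51.8° against the rail's 51.3°, and about 4 mm from the middle of the bar. The discs show on both sides of the bar.
- **Narrow tag:** still at (478, -349), within 0.2 mm of where it started.

**What disagreed or failed:**
- The gripper read about 5 mm wide on the 10 mm tab, but the test lift showed the hold was sound.
- The top and wrist cameras differed by about 3 mm in y.
- The arm drifted a few mm sideways while descending; over the empty rail I corrected for this partway down.
- The final scene-camera view was blocked by the arm, so the last check rests on the top camera alone.

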